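# Press the retaining cap onto a trolley wheel's axle

### The job

Fit the loose steel push-on retaining cap to the trolley wheel in the jig: take it from the tray, start it flange-down over the upright axle and press it straight down against the bite of its teeth until its flange bears firmly on the wheel's white sprung hub sleeve, so that it stays tight with the spring held partly compressed when you let go. Do not ram the sleeve down hard onto its stop, and leave the other things on the bench where they are.

Things in the scene. Friction and masses are not known exactly. Their poses are not given: they have to be found in the camera images.
- cap: Steel push-on axle cap, loose, flange down in the tray: flange 38 mm across, 4 mm thick; above it a barrel 28 mm across; 26 mm high in all, open bore 14 mm. Origin: centre of the underside, z up. A ring of teeth 10 mm above the underside leave 9 mm and bite on the axle: entering the domed tip takes 9 to 18 N, then sliding 5 to 11 N, steady until the hub sleeve is met. 40 to 70 g.
- axle_tip (a point): Top of the fixed plain steel axle, 12 mm thick, domed end, upright in the jig, 102 mm above the bench. z up along the axle. The hub sleeve's face lies 34 to 48 mm below this point, unlike each time (shims): it must be found by feel.
- wheel: Castor wheel lying flat in the jig, fixed, tyre 76 mm across, its top 48 mm above the bench. Origin on the axle, 28 mm above the bench. It carries the white hub sleeve round the axle, 34 mm across, face 6 to 20 mm above the tyre's top. The sleeve gives 2.5 mm downward on a spring: 2 N at first touch, 4 N more per mm, about 12 N at its hard stop.
- tray: Flat black tray, fixed, 150 x 130 mm, floor 4 mm and rim 8 mm above the bench. Origin: centre of its underside; z up.
- sleeve: Bystander: loose black plastic tube, 34 mm across, 34 mm high, upright. Origin: centre of the underside.
- spare_wheel: Bystander: loose spare wheel lying flat, 76 mm across, 28 mm high. Origin: centre of the underside.
- mallet: Bystander: loose hammer lying on the bench, 260 mm long, wooden handle towards its own -x, steel head towards +x. Origin: bench level under the middle of its length.
- jar: Bystander: closed amber jar, 68 mm across, 100 mm high, upright. Origin: centre of the underside.

How it is judged:
By the outcome, as a careful person would: the job done as asked, in the order asked, and still so for the second after the job is handed in, with the robot touching nothing.
It also fails if it takes over 64 s, if anything falls off the work surface, if the arm or the gripper's body presses on something with over 40 N, if the wrist force passes 120 N, or if a joint passes its speed limit or range.

### The arm

A 6-joint arm with a two-finger parallel gripper is mounted at the origin on the work surface. World frame = base frame: x ahead of the robot, y to its left, z up, the work surface at z = 0. Lengths are in m, angles in rad, forces in N, time in s.
With the tool pointing down it reaches from about 0.375 to 0.975 m from the base axis. Payload 3.8 kg.
Tool frame: the origin (TCP) lies on the centre line of the jaws, within the pads' length; the fingertips stand 25 mm ahead of it and the grasp point (between the pads) lies 6 mm ahead of it; y points along the fingers, z is the direction in which the jaws open and shut, and the axes are right-handed (so a half turn about y gives the same grasp; the last joint's range is limited). The gripper opens to 85 mm and grips with 20 to 120 N. Pads are 22 mm wide; open, the fingers measure 114 mm over their backs; the gripper's body (76 mm by 85 mm) begins 54 mm behind the grasp point. The pads swing forward as they close: fully open they stand 13 mm farther back than shut.
Start: joints at [1.069, 0.264, 1.604, -0, 1.274, -0.037], TCP at [0.303, 0.603, 0.236] pointing down, gripper open.
Joint ranges: [-2.63, 2.63], [-0.94, 2.18], [0.31, 2.57], [-1.31, 4.45], [0, 2.66], [-2.55, 2.55]. Speed limits (rad/s): [2.57, 2.57, 3.14, 3.14, 3.14, 3.14].

### API

Orientations are given as a rotation vector (axis times angle).
In Python, from workcell import bot gives the robot as it stands.
- The arm moves only by the shell command python3 -m jog 'ROWS' [FORCE]. ROWS is JSON, a list of rows, each a list of 5 numbers: the shift along the world's x, y, z in mm, then the turn about the world's z in degrees, then the finger opening in mm, from 0 to 85.4. A call has exactly 10 rows; each row is the pose to reach, as a shift and turn from the pose commanded when the call began; what a row does not reach only later rows make up. A row lasts 1/8 s, in which the tool goes at most 62.5 mm and 10.7 degrees, less where a joint would pass 70% of its speed; a pose out of reach is approached as far as the arm can. A call with a gripper value outside its range is refused whole. The fingers move at their own pace and stop on an object; FORCE is the grip in N (left out, the last holds). Time passes only in rows, so rows that repeat a pose let the fingers close, or fill a call up. It gives the time, the measured TCP pose, the force and the opening at its end, in the units of the state.
- bot.read_state(): the state, without advancing time (a new reading comes with each control period).
- bot.read_camera(name): name is "side" or "top" or "wrist"; returns a dict with "pixels" (400x640x3 uint8, red, green, blue), "fx", "fy", "cx", "cy" (pixels), "R" (3x3) and "t" (3): a world point X has camera coordinates R X + t. Camera axes: x right, y down, z forward; pixel columns grow to the right and rows downward; lengths in m; the calibration is good to about 2 mm. A picture is of the moment at which its call begins. There is no depth.
- bot.finish_job(): hands the job in, once; it reports no verdict.
The state is a dict: "time": time; "q": joint angles; "joint_vel": joint speeds; "joint_torque": joint torques, N m; "tool_pos": TCP position; "tcp_rot": TCP orientation; "wrist_force": force on the tool from outside, world axes, zero at the start; "torque": the same for the moment, N m; "width": opening from 0.0 (shut) to 1.0 (fully open).
Only numpy, scipy, OpenCV 4.12 (cv2) and the standard library are available. Lean on these libraries where they do the work, as an engineer would, in place of code of your own. Each camera call takes 0.05 s, during which the arm holds its last target.

## Working session

There is one attempt and no reset: what is moved stays moved. The work goes in short steps, Python scripts to look and compute and a shell command to move; the robot and the scene stay as the last step left them, time stands still between calls to the robot, and variables do not carry over. Pictures are saved under pics/ and viewed, and the job is handed in when it is done.

```bash
mkdir -p pics; ls; python3 - <<'E'
from workcell import bot
import cv2
s=bot.read_state(); print({k:s[k] for k in('time','tool_pos','tcp_rot','wrist_force','width')})
for n in('side','top','wrist'):
    c=bot.read_camera(n); cv2.imwrite(f'pics/{n}0.png',c['pixels'][:,:,::-1]); print(n,c['fx'],c['cx'],c['cy'],c['R'],c['t'])
E
```

```text
pics
{'time': 0.0, 'tool_pos': array([0.30223513, 0.60275758, 0.23427157]), 'tcp_rot': array([-1.54201707,  0.3650656 , -0.36415145]), 'wrist_force': array([ 0.09607761, -1.0283898 , -0.10243928]), 'width': 0.996792511694904}
side 374.58047558944224 317.38892856176255 196.56231274126247 [[ 0.87839974 -0.47778022 -0.01183063]
 [-0.29645403 -0.52528088 -0.79761833]
 [ 0.37487185  0.70413498 -0.60304646]] [-0.48737166  0.28755515  0.65650474]
top 504.10635675734824 320.08362306666476 197.90535110807224 [[-0.00186766 -0.99996209  0.00850438]
 [-0.99758701  0.00127287 -0.06941562]
 [ 0.06940216 -0.0086135  -0.99755158]] [0.07279015 0.57693466 1.35947203]
wrist 287.5730239224358 319.8097817121122 195.50477474359923 [[ 0.44826172  0.89390137 -0.00132787]
 [ 0.84993819 -0.42575458  0.31038382]
 [ 0.27688717 -0.14026179 -0.95061039]] [-0.6753526  -0.03981755  0.3797611 ]
```

View pics/side0.png

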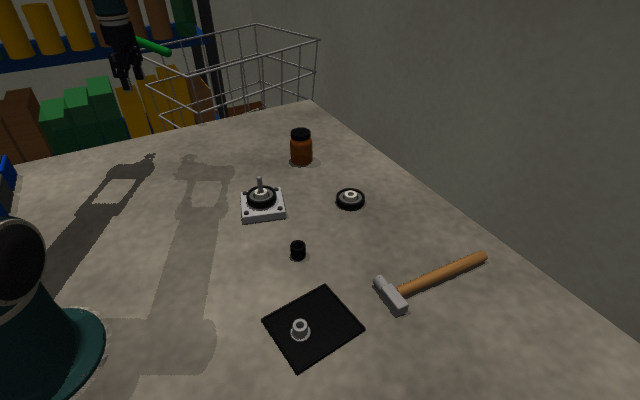

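View pics/top0.png

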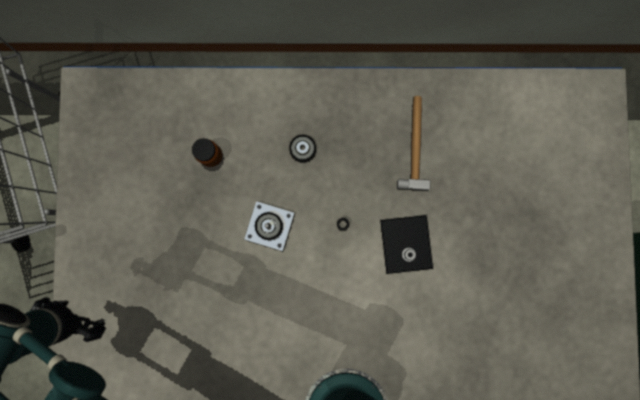

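View pics/wrist0.png

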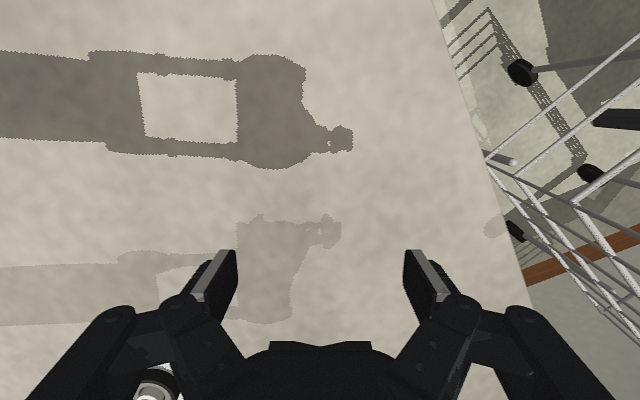

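Side view: cap at about (300,327) in the black tray, axle tip at (260,179). Top view: cap at (408,255), wheel and axle at (268,226). Next I'll locate them by colour masks.

```bash
cat > h.py <<'E'
import numpy as np, cv2
from scipy.spatial.transform import Rotation as Ro
def ray(c,u,v):
    d=np.array([(u-c['cx'])/c['fx'],(v-c['cy'])/c['fy'],1.]); R=np.array(c['R']);return -R.T@np.array(c['t']), R.T@d
def onz(c,u,v,z):
    o,d=ray(c,u,v); return o+d*(z-o[2])/d[2]
def proj(c,X):
    p=np.array(c['R'])@X+np.array(c['t']); return np.array([c['fx']*p[0]/p[2]+c['cx'],c['fy']*p[1]/p[2]+c['cy']])
def two(c1,p1,c2,p2):
    o1,d1=ray(c1,*p1);o2,d2=ray(c2,*p2);d1/=np.linalg.norm(d1);d2/=np.linalg.norm(d2)
    A=np.stack([d1,-d2],1); s=np.linalg.lstsq(A,o2-o1,rcond=None)[0]
    a=o1+s[0]*d1;b=o2+s[1]*d2; return (a+b)/2,np.linalg.norm(a-b)
def crop(c,u,v,r,f,name):
    im=c['pixels'][max(0,v-r):v+r,max(0,u-r):u+r,::-1]; cv2.imwrite(name,cv2.resize(im,None,fx=f,fy=f,interpolation=cv2.INTER_NEAREST))
def blob(mask,near,rmax=40):
    n,l,s,ce=cv2.connectedComponentsWithStats(mask.astype(np.uint8))
    return sorted([(np.hypot(*(ce[i]-near)),s[i].tolist(),ce[i]) for i in range(1,n) if np.hypot(*(ce[i]-near))<rmax and s[i][4]>4],key=lambda t:-t[1][4])
E
python3 - <<'E'
from h import *
from workcell import bot
s=bot.read_state(); print(Ro.from_rotvec(s['tcp_rot']).as_matrix().round(3))
C={n:bot.read_camera(n) for n in('top','side')}
for n,p in(('top',(408,255)),('side',(300,326))):
    g=C[n]['pixels'].astype(int).sum(2); 
    for thr in (150,220,300):
        b=blob(g>thr,np.array(p),12); print(n,thr,b[:2])
    
    crop(C[n],*p,25,10,f'pics/c_{n}.png')
for z in(.008,.03): print(onz(C['top'],408.5,255,z),onz(C['side'],300,327,z))
for n,p in(('top',(268,226)),('side',(260,190))): crop(C[n],*p,30,10,f'pics/w_{n}.png')
E
python3 -c "
import cv2,numpy as np
a=[cv2.resize(cv2.imread('pics/'+n+'.png'),(400,300) if 0 else (300,300)) for n in('c_top','c_side','w_top','w_side')]
cv2.imwrite('pics/m1.png',np.vstack([np.hstack(a[:2]),np.hstack(a[2:])]))"
```

```text
[[ 0.894 -0.001  0.448]
 [-0.448 -0.002  0.894]
 [-0.    -1.    -0.002]]
top 150 [(np.float64(0.9218339370394639), [401, 247, 15, 15, 173], array([408.16184971, 254.09248555]))]
top 220 [(np.float64(0.8069260236291764), [402, 248, 14, 14, 145], array([408.25517241, 254.23448276]))]
top 300 [(np.float64(0.9633424358919791), [402, 248, 13, 13, 107], array([408.03738318, 254.03738318]))]
side 150 [(np.float64(3.314484936677886), [290, 318, 21, 24, 242], array([299.94628099, 329.31404959]))]
side 220 [(np.float64(1.3698817769064109), [291, 319, 16, 14, 113], array([298.94690265, 325.12389381])), (np.float64(10.227277531557027), [291, 327, 19, 14, 58], array([302.94827586, 335.79310345]))]
side 300 [(np.float64(1.3467929730624464), [293, 319, 14, 12, 93], array([299.5483871, 324.7311828])), (np.float64(10.282985749205674), [292, 327, 18, 14, 42], array([302.92857143, 335.85714286]))]
[ 0.42063615 -0.17035271  0.008     ] [ 0.42762592 -0.16658444  0.008     ]
[ 0.42159842 -0.1663237   0.03      ] [ 0.42185598 -0.18016562  0.03      ]
```

View pics/m1.png

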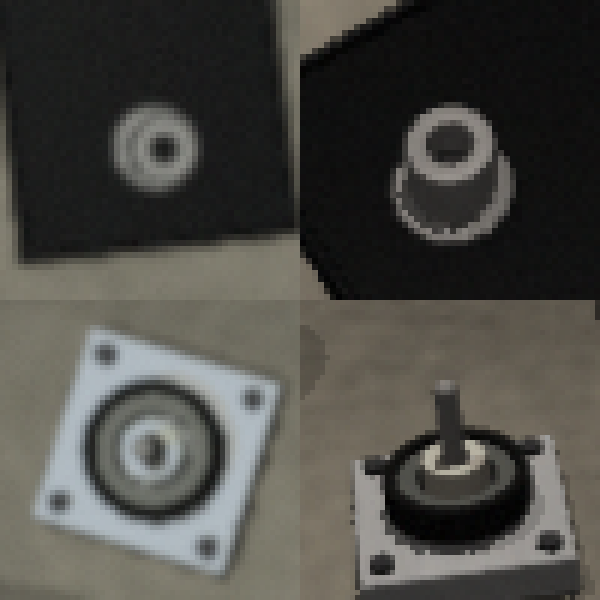

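Crops show the cap with barrel rim at side (299.5,324.3) and top-view bore around (409.7,254.2). The axle tip is at side (258.7,176.8) and the tyre centre at top about (268.5,226). I'll triangulate these.

```bash
python3 - <<'E'
from h import *
from workcell import bot
C={n:bot.read_camera(n) for n in('top','side')}
T,S=C['top'],C['side']
g=T['pixels'].astype(int).sum(2)
# cap disc: flange+barrel hull in top at mask
m=(g[240:270,395:425]>150)
print('cap two', two(T,(409.7,254.2),S,(299.5,324.3)))
print('cap top bore z.03',onz(T,409.7,254.2,.03),'flange z.008',onz(T,408.3,254.1,.008)); print('side rim',onz(S,299.5,324.3,.03))
# tyre dark ring
hs=(g<190); hs[:190]=0;hs[262:]=0;hs[:,:235]=0;hs[:,302:]=0
b=blob(hs,np.array((268,226)),8); print(b[:2])
n,l,st,ce=cv2.connectedComponentsWithStats(hs.astype(np.uint8))
i=max(range(1,n),key=lambda i:st[i][4]); cn,_=cv2.findContours((l==i).astype(np.uint8),cv2.RETR_EXTERNAL,cv2.CHAIN_APPROX_NONE)
e=cv2.fitEllipse(max(cn,key=len)); print(e, 'tyre',onz(T,*e[0],.04))
print('tip side',onz(S,258.7,177,.102),'top proj', proj(T,onz(S,258.7,177,.102)))
# side: base of axle at sleeve, dia scale
for z in(.054,.061,.068): print(z,proj(S,np.r_[onz(S,258.7,177,.102)[:2],z]))
E
```

```text
cap two (array([ 0.42426241, -0.17094571,  0.02431317]), np.float64(0.0016360330162188198))
cap top bore z.03 [ 0.42373834 -0.16959721  0.03      ] flange z.008 [ 0.42309183 -0.16983796  0.008     ]
side rim [ 0.42352531 -0.17478424  0.03      ]
[(np.float64(1.631381699664412), [255, 213, 28, 27, 160], array([269.4   , 226.8375]))]
((268.4764404296875, 225.8280487060547), (25.98272705078125, 26.816312789916992), 110.18904876708984) tyre [0.50071842 0.21066409 0.04      ]
tip side [0.50098716 0.20175695 0.102     ] top proj [269.69172588 225.37396242]
0.054 [260.70410534 192.62923243]
0.061 [260.41944983 190.40931563]
0.068 [260.13225219 188.16957376]
```

```bash
python3 -m jog '[[0,-60,0,-8,85],[5,-120,0,-16,85],[15,-180,0,-24,85],[25,-240,0,-32,85],[35,-300,0,-40,85],[50,-360,0,-48,85],[65,-420,0,-56,85],[80,-480,0,-62,85],[95,-540,0,-62,85],[110,-600,0,-62,85]]' 100
```

```text
time: 1.6
tool_pos: [0.4128, 0.0014, 0.2362]
tcp_rot: [-1.219, 1.19, -1.192]
wrist_force: [1.7, 0.8, -0.7]
width: 0.993
```

```bash
python3 -m jog '[[2,-55,-10,0,85],[5,-110,-30,0,85],[8,-150,-60,0,85],[10,-172,-90,0,85],[10,-172,-100,0,85],[10,-172,-100,0,85],[10,-172,-100,0,85],[10,-172,-100,0,85],[10,-172,-100,0,85],[10,-172,-100,0,85]]'; python3 - <<'E'
from h import *
from workcell import bot
c=bot.read_camera('wrist'); cv2.imwrite('pics/w1.png',c['pixels'][:,:,::-1])
s=bot.read_state();R=Ro.from_rotvec(s['tcp_rot']).as_matrix();print(s['tool_pos'],R.round(3), s['q'].round(2))
print('cam pos in tool', R.T@(-np.array(c['R']).T@c['t']-s['tool_pos']))
for X in([.4235,-.170,.03],[.4235,-.174,.03]): print(proj(c,np.array(X)))
E
```

```text
time: 2.85
tool_pos: [0.4228, -0.1684, 0.136]
tcp_rot: [-1.22, 1.19, -1.192]
wrist_force: [0.1, 0.5, -0.2]
width: 0.994
[ 0.42271518 -0.16849824  0.13584791] [[ 0.024  0.     1.   ]
 [-1.    -0.     0.024]
 [ 0.    -1.     0.   ]] [-0.43 -0.07  2.16  0.    1.05 -0.46]
cam pos in tool [-0.08094014 -0.13824377  0.00033295]
[320.02674301 198.54269579]
[319.91743914 202.75141881]
```

View pics/w1.png

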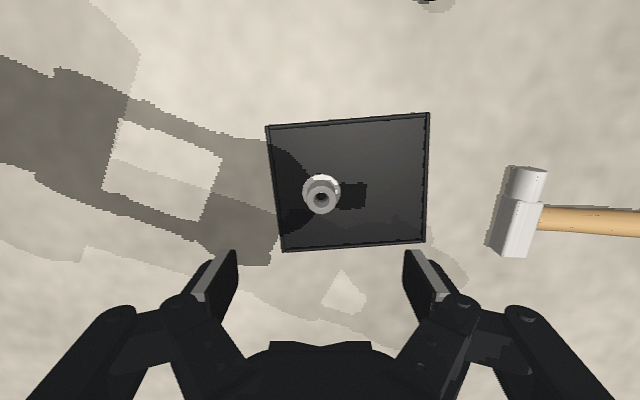

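The wrist view shows the cap at about (321,194), between and ahead of the open pads at (230,270) and (410,270). I'll fit its rim ellipse next.

```bash
python3 - <<'E'
from h import *
from workcell import bot
c=bot.read_camera('wrist'); s=bot.read_state()
g=c['pixels'].astype(int).sum(2)
m=np.zeros_like(g);m[165:225,295:350]=g[165:225,295:350]>150
print(blob(m,np.array((321,194)),10)[:1])
cn,_=cv2.findContours(m.astype(np.uint8),cv2.RETR_EXTERNAL,cv2.CHAIN_APPROX_NONE);e=cv2.fitEllipse(max(cn,key=len));print('outer',e)
d=np.zeros_like(g);d[185:208,310:332]=g[185:208,310:332]<150
b=blob(d,np.array((321,196)),6);print('bore',b[:1])
crop(c,321,194,30,10,'pics/w1c.png')
for z in(.008,.03): print(z,onz(c,*e[0],z),onz(c,*b[0][2],z) if b else 0)
print(s['tool_pos'])
E
```

```text
[(np.float64(4.931657880660395), [302, 165, 48, 60, 2246], array([325.85574354, 193.13802315]))]
outer ((326.1098327636719, 192.84815979003906), (49.472599029541016, 70.22648620605469), 174.93910217285156)
bore [(np.float64(0.1368593770038641), [316, 193, 11, 7, 62], array([320.90322581, 195.90322581]))]
0.008 [ 0.42933942 -0.1714396   0.008     ] [ 0.4243706  -0.17467721  0.008     ]
0.03 [ 0.42864726 -0.16450395  0.03      ] [ 0.42408948 -0.16747373  0.03      ]
[ 0.42263617 -0.16853581  0.13575146]
```

View pics/w1c.png

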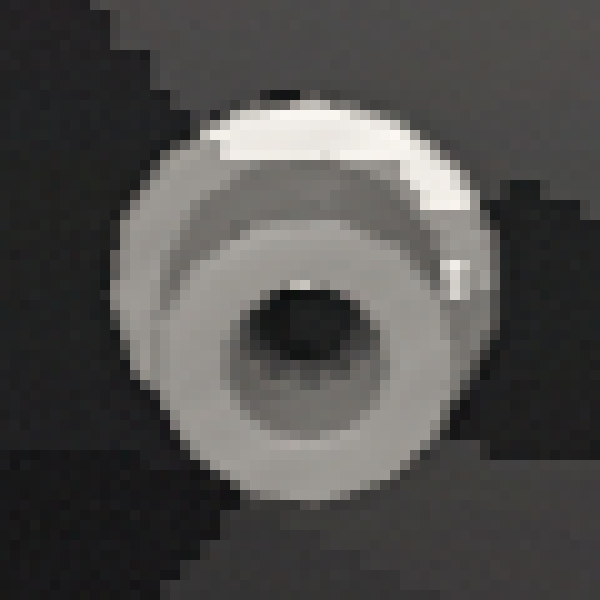

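Barrel rim centre is at crop (307,362), so full-frame (321.2,199.7).

```bash
python3 - <<'E'
from h import *
from workcell import bot
c=bot.read_camera('wrist'); s=bot.read_state()
print(onz(c,321.2,199.7,.03),'width check',np.linalg.norm(onz(c,306.5,199.7,.03)-onz(c,336,199.7,.03)))
# flange ellipse: cols 110-500, centre ~ row? 
print(onz(c,321.0,193.2,.008),s['tool_pos'])
E
```

```text
[ 0.42434348 -0.17103399  0.03      ] width check 0.02643459826242636
[ 0.42428703 -0.17190277  0.008     ] [ 0.42255654 -0.16856483  0.13563529]
```

```bash
python3 -m jog '[[2,-3,-15,0,85],[2,-3,-40,0,85],[2,-3,-65,0,85],[2,-3,-85,0,85],[2,-3,-98,0,85],[2,-3,-98,0,85],[2,-3,-98,0,20],[2,-3,-98,0,20],[2,-3,-98,0,20],[2,-3,-98,0,20]]' 100;  python3 - <<'E'
from h import *
from workcell import bot
c=bot.read_camera('wrist'); cv2.imwrite('pics/w2.png',c['pixels'][:,:,::-1])
E
```

```text
time: 4.25
tool_pos: [0.4249, -0.1717, 0.038]
tcp_rot: [-1.22, 1.191, -1.192]
wrist_force: [0.3, 0.1, 0.3]
width: 0.234
```

View pics/w2.png

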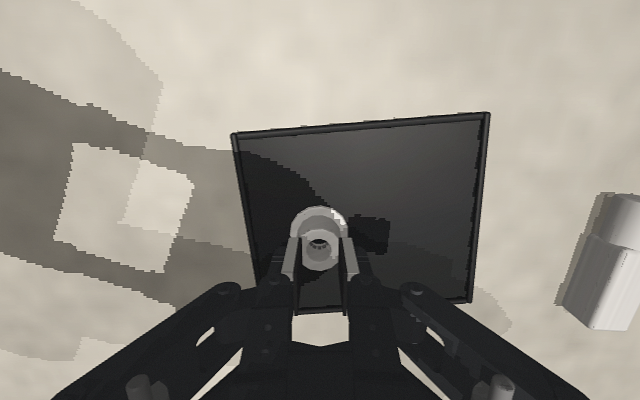

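The state says the opening is 20 mm, but the cap barrel is 28 mm across and appears at (320,245) near the pad tips. I'll project the geometry to check whether it's gripped.

```bash
python3 - <<'E'
from h import *
from workcell import bot
c=bot.read_camera('wrist'); s=bot.read_state()
p=s['tool_pos'];print(p,s['width'],s['wrist_force'])
crop(c,320,250,55,7,'pics/w2c.png')
for z in(.03,.008): print('cap',z,proj(c,np.array([.4243,-.1712,z])))
for dz in(0,-.006,-.025):
  for dx in(-.014,-.010,.010,.014): print(dz,dx,proj(c,p+[dx,0,dz]),proj(c,p+[dx,0.011,dz]))
E
```

```text
[ 0.42468947 -0.1716613   0.03780021] 0.2331212408834298 [ 0.38469672  0.06136437 -0.74344568]
cap 0.03 [318.44604281 250.30818255]
cap 0.008 [318.56793664 233.47364908]
0 -0.014 [293.34433842 257.59210636] [293.24860634 239.31506835]
0 -0.01 [300.70466261 257.74389124] [300.77304305 239.4742119 ]
0 0.01 [337.45936041 258.501848  ] [338.34618898 240.26889254]
0 0.014 [344.80092931 258.65324612] [345.85102555 240.42762155]
-0.006 -0.014 [294.26592586 252.10412678] [294.19344787 234.36639014]
-0.006 -0.01 [301.36699332 252.25169553] [301.44715035 234.52084931]
-0.006 0.01 [336.82865209 252.98863159] [337.67008741 235.29217468]
-0.006 0.014 [343.91226068 253.13583753] [344.90557311 235.44624594]
-0.025 -0.014 [296.79913581 237.01906379] [296.78295676 220.80364357]
-0.025 -0.01 [303.18762346 237.15461961] [303.29471721 220.94486716]
-0.025 0.01 [335.09470324 237.83164847] [335.81678395 221.6501884 ]
-0.025 0.014 [341.46905663 237.96690439] [342.31385986 221.79109351]
```

View pics/w2c.png

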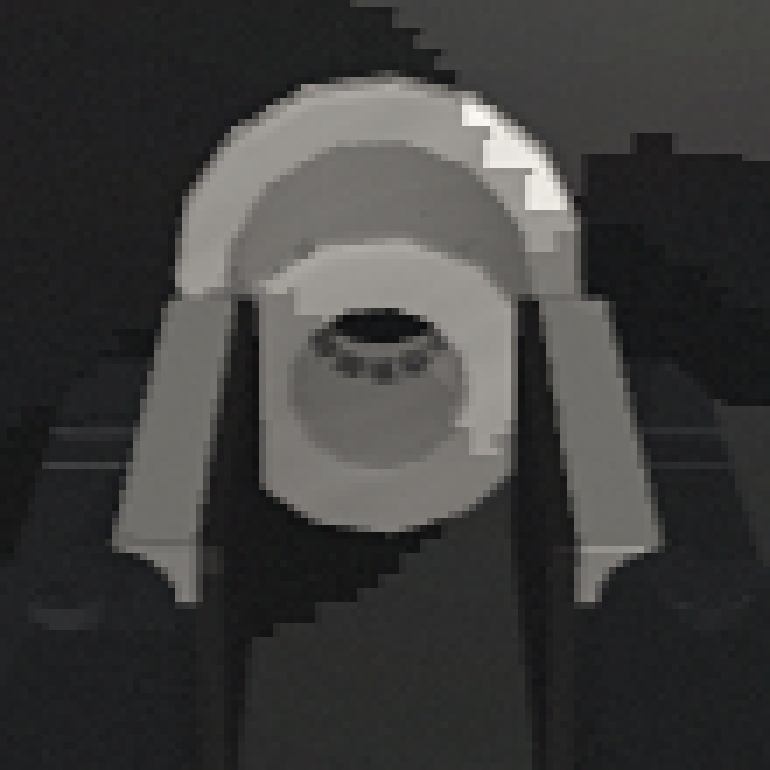

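```bash
python3 -m jog '[[0,0,0,0,5],[0,0,0,0,5],[0,0,0,0,5],[0,0,0,0,5],[0,0,10,0,5],[0,0,20,0,5],[0,0,30,0,5],[0,0,30,0,5],[0,0,30,0,5],[0,0,30,0,5]]' 100;  python3 - <<'E'
from h import *
from workcell import bot
c=bot.read_camera('wrist'); crop(c,320,250,55,5,'pics/w3c.png')
c=bot.read_camera('side'); crop(c,300,310,55,5,'pics/s3c.png')
a=[cv2.imread('pics/'+n+'3c.png') for n in 'ws'];h=min(x.shape[0] for x in a)
cv2.imwrite('pics/m3.png',cv2.resize(np.hstack([x[:h] for x in a]),(800,400)))
E
```

```text
time: 5.6
tool_pos: [0.4242, -0.1714, 0.0672]
tcp_rot: [-1.221, 1.192, -1.191]
wrist_force: [0.1, 0.0, 0.1]
width: 0.056
```

View pics/m3.png

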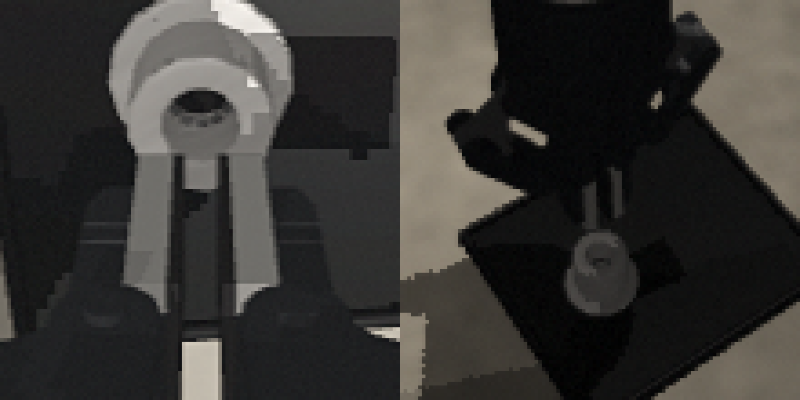

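The fingers closed to 5 mm and lifted clear with the cap still in the tray, so the tips passed above the cap. I'll measure the true tip height from the images.

```bash
python3 - <<'E'
from h import *
from workcell import bot
s=bot.read_state();p=s['tool_pos'];print(p, s['tcp_rot'])
W=bot.read_camera('wrist');S=bot.read_camera('side')
for n,c in(('w',W),('s',S)):
  print(n,'rim',proj(c,np.array([.4243,-.1712,.03])),[ (dz,proj(c,p+[0,0,dz]).round(1).tolist()) for dz in(.02,0,-.006,-.025)])
crop(S,303,305,25,16,'pics/s4.png');crop(W,320,245,25,16,'pics/w4.png')
a=[cv2.imread('pics/'+n+'4.png') for n in 'ws'];cv2.imwrite('pics/m4.png',cv2.resize(np.hstack(a),(800,400)))
E
```

```text
[ 0.42420287 -0.17145648  0.06714733] [-1.22071653  1.19239033 -1.19090687]
w rim [319.50618127 229.11017771] [(0.02, [319.1, 279.9]), (0, [319.2, 258.3]), (-0.006, [319.2, 252.8]), (-0.025, [319.3, 237.6])]
s rim [299.00330862 322.60004437] [(0.02, [297.6, 302.9]), (0, [298.1, 310.1]), (-0.006, [298.3, 312.2]), (-0.025, [298.7, 318.7])]
```

View pics/m4.png

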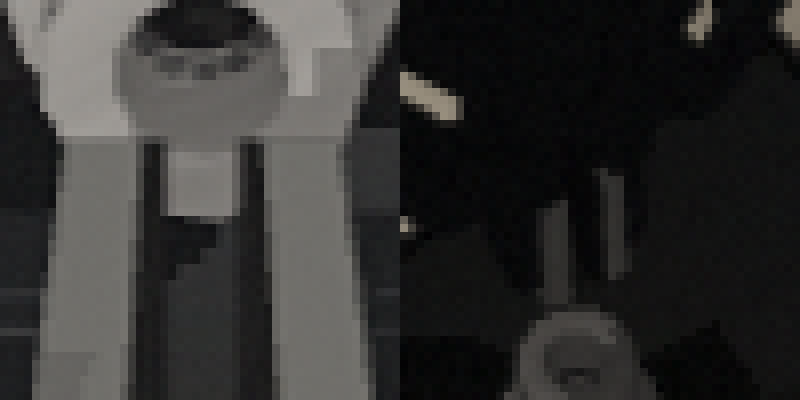

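Both views (scale in the wrist view, tip rows 315–317 in the side view) put the fingertips only about 3–7 mm below the reported TCP, not 25 mm. I'll go back down, open, in cautious steps and check against the cap.

```bash
python3 -m jog '[[0,0,0,0,50],[0,0,0,0,50],[0,0,0,0,50],[0,0,0,0,50],[0,0,-15,0,50],[0,0,-30,0,50],[0,0,-34,0,50],[0,0,-38,0,50],[0,0,-38,0,50],[0,0,-38,0,50]]' 100;  python3 - <<'E'
from h import *
from workcell import bot
W=bot.read_camera('wrist');S=bot.read_camera('side')
crop(S,303,315,30,13,'pics/s5.png');crop(W,320,250,60,7,'pics/w5.png')
a=[cv2.resize(cv2.imread('pics/'+n+'5.png'),(400,400)) for n in 'ws'];cv2.imwrite('pics/m5.png',np.hstack(a))
E
```

```text
time: 7.05
tool_pos: [0.4249, -0.1718, 0.0299]
tcp_rot: [-1.22, 1.191, -1.192]
wrist_force: [0.3, -0.7, -0.4]
width: 0.585
```

View pics/m5.png

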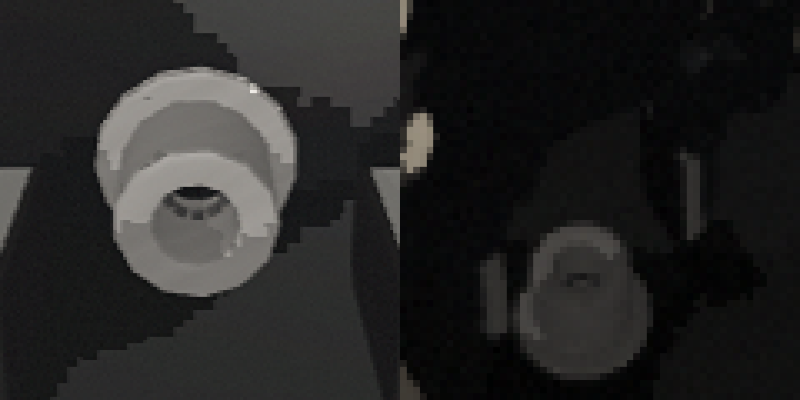

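Side view: the tips at (492,338) and (692,240) straddle the cap, at about its rim height. I need to go roughly 12 mm lower.

```bash
python3 -m jog '[[0,0,-4,0,50],[0,0,-8,0,50],[0,0,-12,0,50],[0,0,-12,0,50],[0,0,-12,0,38],[0,0,-12,0,38],[0,0,-12,0,38],[0,0,-12,0,38],[0,0,-12,0,38],[0,0,-12,0,38]]' 100;  python3 - <<'E'
from h import *
from workcell import bot
W=bot.read_camera('wrist');S=bot.read_camera('side')
crop(S,303,320,30,13,'pics/s6.png');crop(W,320,250,60,7,'pics/w6.png')
a=[cv2.resize(cv2.imread('pics/'+n+'6.png'),(400,400)) for n in 'ws'];cv2.imwrite('pics/m6.png',np.clip(np.hstack(a)*1.6,0,255))
E
```

```text
time: 8.4
tool_pos: [0.4245, -0.1716, 0.0176]
tcp_rot: [-1.22, 1.192, -1.192]
wrist_force: [-0.1, 0.1, -1.0]
width: 0.447[ WARN:0@1.086] global loadsave.cpp:1063 imwrite_ Unsupported depth image for selected encoder is fallbacked to CV_8U.
```

View pics/m6.png

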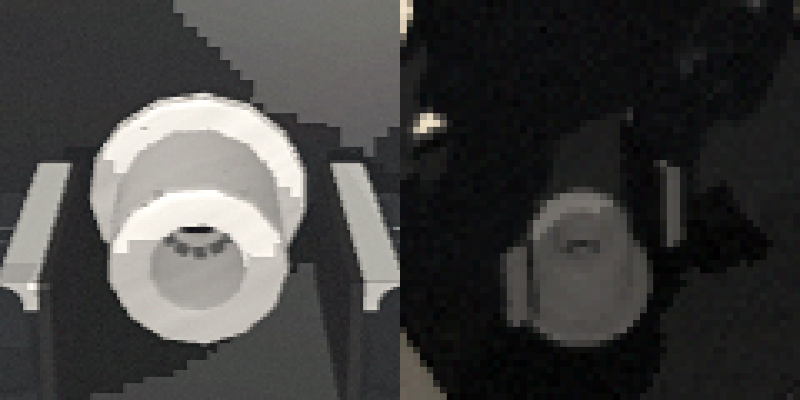

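```bash
python3 -m jog '[[0,0,-3,0,38],[0,0,-7,0,38],[0,0,-7,0,38],[0,0,-7,0,15],[0,0,-7,0,15],[0,0,-7,0,15],[0,0,-7,0,15],[0,0,-7,0,15],[0,0,-7,0,15],[0,0,-7,0,15]]' 100;  python3 - <<'E'
from h import *
from workcell import bot
W=bot.read_camera('wrist');S=bot.read_camera('side')
crop(S,303,320,30,13,'pics/s7.png');crop(W,320,250,60,7,'pics/w7.png')
a=[cv2.resize(cv2.imread('pics/'+n+'7.png'),(400,400)) for n in 'ws'];cv2.imwrite('pics/m7.png',np.clip(np.hstack(a)*1.6,0,255).astype(np.uint8))
E
```

```text
time: 9.75
tool_pos: [0.4254, -0.1721, 0.0123]
tcp_rot: [-1.22, 1.19, -1.193]
wrist_force: [-2.8, -0.3, 13.3]
width: 0.29
```

View pics/m7.png

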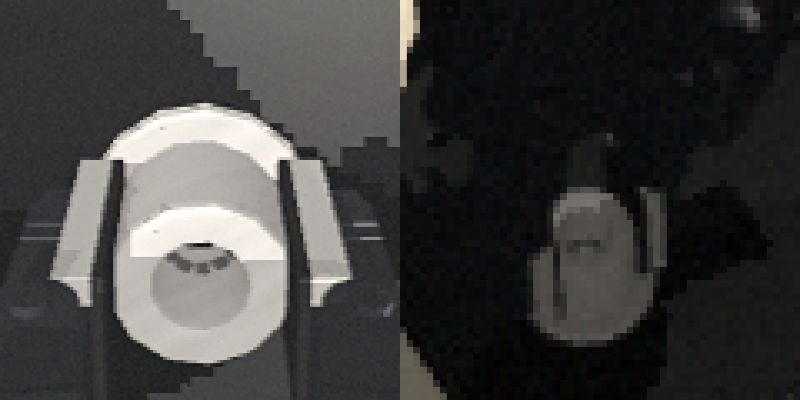

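The cap is gripped: width stopped at about 25 mm and the pads straddle the barrel in both views. The 13 N upward suggests the tips are resting on the flange. Lifting to check.

```bash
python3 -m jog '[[0,0,3,0,15],[0,0,8,0,15],[0,0,20,0,15],[0,0,40,0,15],[0,0,70,0,15],[0,0,100,0,15],[0,0,130,0,15],[0,0,150,0,15],[0,0,150,0,15],[0,0,150,0,15]]' 100;  python3 - <<'E'
from h import *
from workcell import bot
W=bot.read_camera('wrist');S=bot.read_camera('side')
p=bot.read_state()['tool_pos'];q=proj(S,p).round().astype(int);print(q)
crop(S,*q,30,13,'pics/s8.png');crop(W,320,250,60,7,'pics/w8.png')
a=[cv2.resize(cv2.imread('pics/'+n+'8.png'),(400,400)) for n in 'ws'];cv2.imwrite('pics/m8.png',np.clip(np.hstack(a)*1.6,0,255).astype(np.uint8))
E
```

```text
time: 11.1
tool_pos: [0.424, -0.1713, 0.1599]
tcp_rot: [-1.221, 1.192, -1.191]
wrist_force: [-0.8, -0.6, 0.1]
width: 0.284
[295 275]
```

View pics/m8.png

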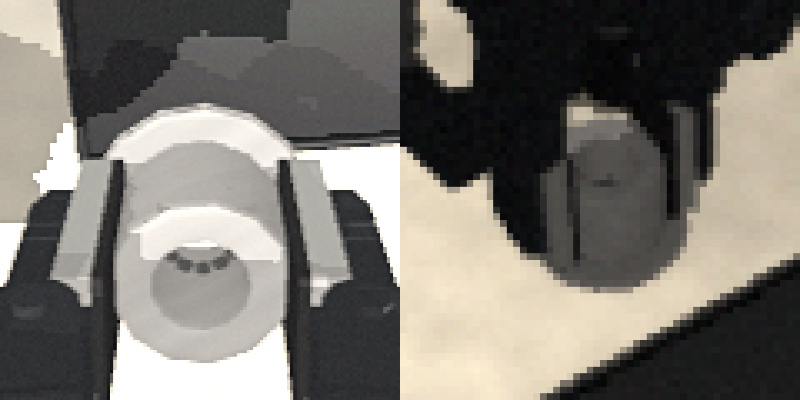

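Lifted cleanly: the cap is held upright, flange down, with its underside about 8 mm below the reported TCP. Now moving short of the axle (about 40 mm to −y) so the wrist camera can see the tip.

```bash
python3 -m jog '[[5,30,20,0,15],[15,85,35,0,15],[30,140,35,0,15],[45,195,35,0,15],[60,250,35,0,15],[72,305,35,0,15],[77,330,35,0,15],[77,336,35,0,15],[77,336,35,0,15],[77,336,35,0,15]]' 100;  python3 - <<'E'
from h import *
from workcell import bot
W=bot.read_camera('wrist');s=bot.read_state();print(s['tool_pos'],s['tcp_rot'],s['wrist_force'])
cv2.imwrite('pics/w9.png',W['pixels'][:,:,::-1])
for X in([.501,.206,.102],[.501,.206,.06]): print(proj(W,np.array(X)))
E
```

```text
time: 12.45
tool_pos: [0.5012, 0.1632, 0.1951]
tcp_rot: [-1.221, 1.193, -1.192]
wrist_force: [1.0, -0.1, -1.2]
width: 0.294
[0.5013008  0.16316956 0.19531543] [-1.22043615  1.19281507 -1.19273165] [-0.30468721 -1.01224823 -0.78851008]
[320.45663964 151.46904626]
[320.3833479  144.13706481]
```

View pics/w9.png

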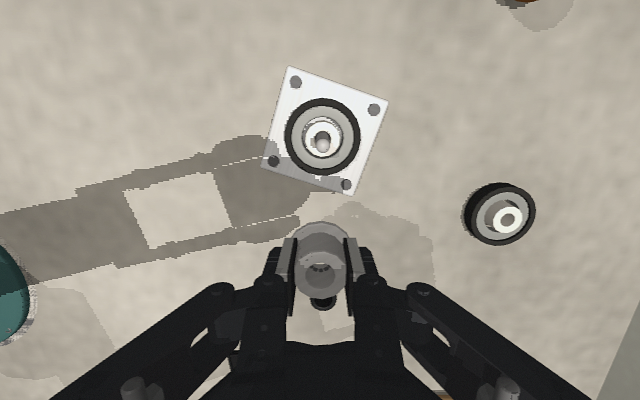

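Wheel centred near (322,136), with the axle tip around (322,144); cap rim at about (320,275). Measuring closely.

```bash
python3 - <<'E'
from h import *
from workcell import bot
W=bot.read_camera('wrist');S=bot.read_camera('side');s=bot.read_state()
crop(W,322,138,25,16,'pics/w10.png')
q=proj(S,np.array([.501,.2,.14])).round().astype(int);print(q)
crop(S,*q,40,10,'pics/s10.png')
a=[cv2.resize(cv2.imread('pics/'+n+'10.png'),(400,400),interpolation=cv2.INTER_NEAREST) for n in 'ws'];cv2.imwrite('pics/m10.png',np.hstack(a))
g=W['pixels'].astype(int).sum(2)
m=(g<160);m[:90]=0;m[180:]=0;m[:,:280]=0;m[:,365:]=0
cn,_=cv2.findContours(m.astype(np.uint8),cv2.RETR_EXTERNAL,cv2.CHAIN_APPROX_NONE);e=cv2.fitEllipse(max(cn,key=len));print(e,onz(W,*e[0],.048),onz(W,*e[0],.044))
E
```

```text
[257 164]
((322.008056640625, 136.2826385498047), (74.17294311523438, 75.74687957763672), 2.274683952331543) [0.50268145 0.21197908 0.048     ] [0.50272133 0.21152866 0.044     ]
```

View pics/m10.png

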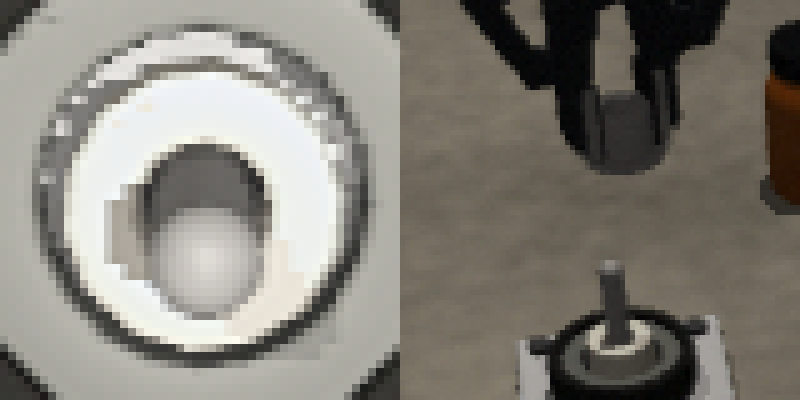

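```bash
python3 - <<'E'
from h import *
from workcell import bot
W=bot.read_camera('wrist');S=bot.read_camera('side');s=bot.read_state()
for z in(.096,.099,.102): print('tip',z,onz(W,322.4,145.25,z), 'dia12 px',287.6*.012/(W['R']@onz(W,322.4,145.25,z)+W['t'])[2])
for z in(.054,.058,.062,.066,.068):
  X=onz(W,321.8,138.6,z); print('slv',z,X,'dia px',287.6*.034/(W['R']@X+W['t'])[2])
print(s['tool_pos'])
for z in(.03,):
  pass
# held cap rim centre predicted: tool xy, z=tool-.0083+.026
X=s['tool_pos']+[0,0,.0177]; print('cap rim pred',proj(W,X),'dia28 px',287.6*.028/(W['R']@X+W['t'])[2]); crop(W,320,265,40,10,'pics/w11.png')
for dz in(0,.01,.02,.03): 
  X=s['tool_pos']+[0,0,.0177-dz]; print(dz,proj(W,X).round(1))
E
```

```text
tip 0.096 [0.50296719 0.21030583 0.096     ] dia12 px 14.590008081497025
tip 0.099 [0.50292939 0.21073438 0.099     ] dia12 px 14.776495321996107
tip 0.102 [0.50289159 0.21116294 0.102     ] dia12 px 14.967811588849626
slv 0.054 [0.50275986 0.21065085 0.054     ] dia px 35.38172764837075
slv 0.058 [0.50271999 0.21113152 0.058     ] dia px 35.89504961907524
slv 0.062 [0.50268013 0.21161219 0.062     ] dia px 36.42348552690916
slv 0.066 [0.50264026 0.21209286 0.066     ] dia px 36.96771285378977
slv 0.068 [0.50262033 0.2123332  0.068     ] dia px 37.24597116751697
[0.50161312 0.1636484  0.19573508]
cap rim pred [319.36483309 276.78069119] dia28 px 57.79198186175772
0 [319.4 276.8]
0.01 [319.4 265.6]
0.02 [319.4 255.8]
0.03 [319.4 247. ]
```

View pics/w11.png

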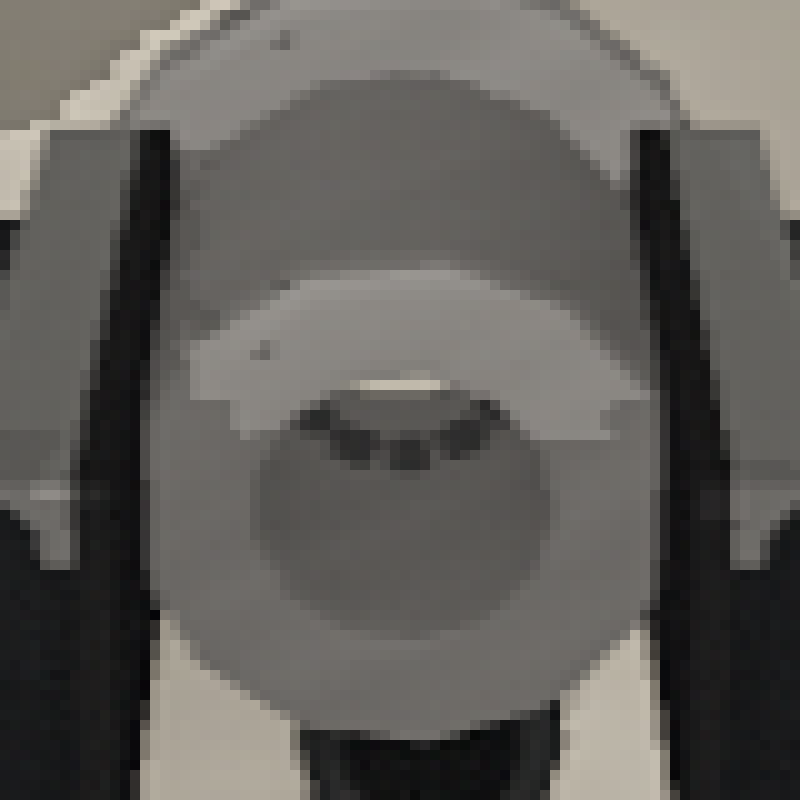

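Axle tip from the wrist view: (0.5029, 0.2107). The held cap's rim matches the tool axis within about 1 mm. Hover just above the tip.

```bash
python3 -m jog '[[0,15,0,0,15],[1,35,0,0,15],[1.5,46,-10,0,15],[1.5,46.5,-30,0,15],[1.5,46.5,-50,0,15],[1.5,46.5,-65,0,15],[1.5,46.5,-73,0,15],[1.5,46.5,-73,0,15],[1.5,46.5,-73,0,15],[1.5,46.5,-73,0,15]]' 100;  python3 - <<'E'
from h import *
from workcell import bot
W=bot.read_camera('wrist');S=bot.read_camera('side');s=bot.read_state();print(s['tool_pos'],s['wrist_force'])
crop(S,259,177,25,16,'pics/s12.png');crop(W,320,215,60,7,'pics/w12.png')
a=[cv2.resize(cv2.imread('pics/'+n+'12.png'),(400,400),interpolation=cv2.INTER_NEAREST) for n in 'ws'];cv2.imwrite('pics/m12.png',np.hstack(a))
for X in(s['tool_pos']+[0,0,-.008],np.r_[s['tool_pos'][:2],.102],[.5029,.2107,.102],[.5029,.2107,.08]): print(proj(S,np.array(X)))
E
```

```text
time: 13.95
tool_pos: [0.5038, 0.2111, 0.1235]
tcp_rot: [-1.219, 1.191, -1.192]
wrist_force: [-0.5, -0.4, -0.2]
width: 0.291
[0.50355193 0.21097885 0.12330122] [ 0.10855908 -0.0571699  -0.74481388]
[257.72768208 170.41725115]
[258.30420413 174.90471746]
[258.09962758 175.03103701]
[259.03502448 182.28774708]
```

View pics/m12.png

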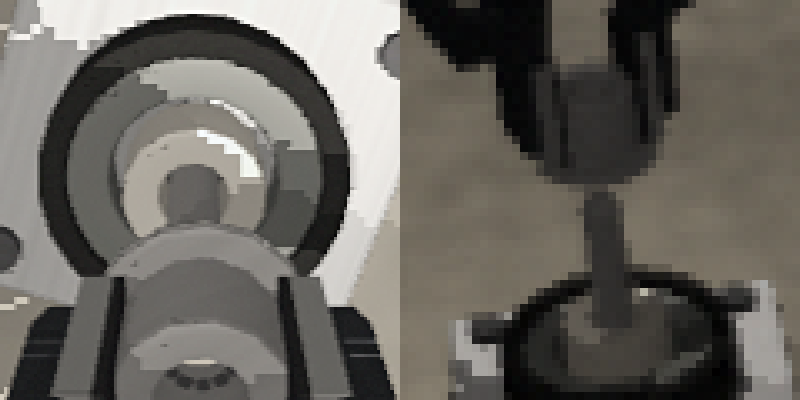

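Side view: cap axis and axle column agree closely (258.2 vs 258.2 px). Wrist view: the axle at about column 317.6 looks slightly left of the cap at 320.6. Measuring both properly.

```bash
python3 - <<'E'
from h import *
from workcell import bot
W=bot.read_camera('wrist');S=bot.read_camera('side');s=bot.read_state();p=s['tool_pos'];print(p)
for dz in(.018,-.008,-.03,-.06,-.075): print(dz,proj(W,p+[0,0,dz]).round(1))
crop(W,320,200,25,16,'pics/w13.png');crop(S,259,170,20,20,'pics/s13.png')
a=[cv2.resize(cv2.imread('pics/'+n+'13.png'),(400,400),interpolation=cv2.INTER_NEAREST) for n in 'ws'];cv2.imwrite('pics/m13.png',np.clip(np.hstack(a)*1.3,0,255).astype(np.uint8))
g=W['pixels'].astype(int).sum(2)
for r in(240,241,242,243,244): print(r,g[r,305:336])
for r in (245,246,247,248,249,250,251,252,253,254,255):print(r,g[r,305:336])
E
```

```text
[0.50334382 0.21094254 0.12303682]
0.018 [318.8 277.2]
-0.008 [318.9 250.8]
-0.03 [318.9 234. ]
-0.06 [319.  216.4]
-0.075 [319.  209.2]
240 [301 312 306 308 311 306 305 301 304 306 301 306 304 305 299 300 300 297
 302 300 302 301 295 297 295 286 287 287 280 278 274]
241 [306 306 306 306 307 304 307 308 304 302 301 300 302 301 304 302 306 303
 305 296 299 294 292 286 285 284 282 280 284 277 278]
242 [303 302 307 302 307 309 308 306 307 306 304 307 305 307 304 303 305 303
 300 295 292 291 288 284 285 285 282 282 277 281 274]
243 [306 310 302 302 309 307 305 309 307 307 306 307 306 306 304 304 301 300
 295 292 292 291 289 292 286 282 281 282 282 278 278]
244 [304 307 301 310 310 309 305 308 308 310 307 307 307 304 304 301 294 292
 300 293 295 294 286 295 292 287 286 284 283 283 278]
245 [304 305 306 307 311 308 312 310 311 313 305 306 302 300 298 296 301 299
 298 296 296 293 297 290 291 288 291 285 284 285 280]
246 [306 310 310 309 310 314 305 312 305 303 302 303 302 304 303 297 302 294
 297 298 299 293 294 294 293 291 286 286 286 283 279]
247 [305 306 312 309 307 309 307 305 305 305 3
[... 432 characters left out ...]
 307 301 291 286 288 288 287 285 283 276 278]
251 [305 303 302 303 312 325 289 277 272 274 314 328 334 330 329 333 329 361
 370 369 340 316 313 307 297 287 283 278 284 280 276]
252 [305 303 306 320 331 339 368 376 380 403 412 409 429 435 451 459 457 453
 451 452 441 388 367 333 312 306 297 287 278 273 277]
253 [310 316 324 334 390 444 456 452 455 454 450 446 445 438 438 439 438 434
 435 436 437 438 442 429 378 329 310 303 295 288 278]
254 [269 321 387 441 452 443 440 438 436 435 431 431 426 426 425 423 423 423
 425 422 419 424 424 426 430 431 415 369 323 301 298]
255 [273 373 440 446 440 432 426 423 421 420 418 415 414 416 414 416 417 415
 415 414 414 414 412 409 412 410 411 414 421 410 364]
```

View pics/m13.png

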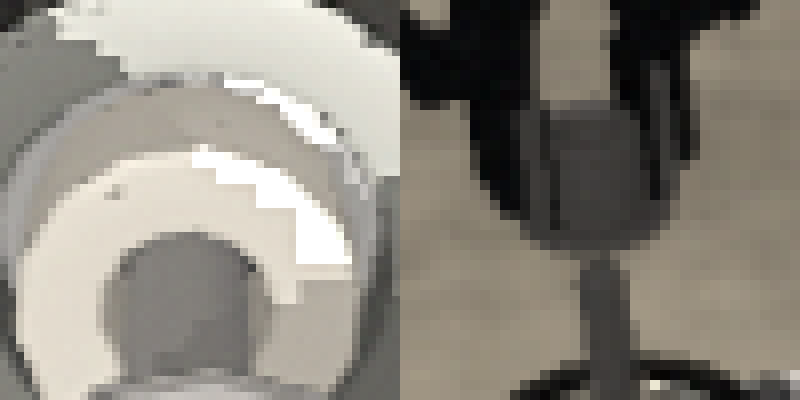

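```bash
python3 - <<'E'
from h import *
from workcell import bot
S=bot.read_camera('side');s=bot.read_state();p=s['tool_pos'];print(p)
g=S['pixels'].astype(int).sum(2)
for r in range(166,192): print(r,' '.join('%3d'%v for v in g[r,246:274]))
for X in(p+[0,0,-.008],p+[0,0,-.004],p+[0,0,-.022]): 
  print(proj(S,X), [proj(S,X+np.r_[.019*np.cos(t),.019*np.sin(t),0]).round(1).tolist() for t in np.deg2rad([-28.5,151.5,-118.5])])
  print('px/mm',374.6/(S['R']@X+S['t'])[2]/1000)
E
```

```text
[0.50322376 0.21088586 0.12288276]
166 135  23  20  24  35 106 131 101  84 144 144 146 140 142 135 129 119  75  44 134 132 145 204 271 278 278 279 281
167 199  23  23  26  35 107 133  95  78 140 143 143 148 137 134 132 118 100  43 135 156 277 274 274 275 277 279 282
168 272 123  29  18  30  79 137 126  78 139 142 144 143 146 138 130 126  99  36 113 156 290 276 273 275 278 286 281
169 286 254  22  14  28  81 135 127  59 140 137 138 138 138 139 128 121 100  27 107 198 285 283 282 277 285 287 285
170 290 280 196  22  22  58 132 124  59 140 137 135 140 144 133 130 124 117 130 149 246 287 281 282 282 283 286 292
171 298 296 281 136  98  78 128 129  82 138 139 134 139 135 132 130 122 123 131 144 242 285 285 274 279 285 291 296
172 287 288 290 282 262 116 126 129  78 141 142 140 139 140 133 126 130 130 142 205 290 296 295 288 295 296 298 299
173 282 280 279 284 275 190 136 103 126 129 131 134 127 129 136 135 140 149 206 299 310 304 310 306 303 307 300 297
174 288 284 286 291 290 289 239 178 142 141 142 143 141 140 145 143 199 207 306 313 315 319 311 310 306 304 301 295
175 303 296 302 300 3
[... 1559 characters left out ...]
304 520 306 177 162  27  35  41  41  90 244
189 330 329 323 314 129  60  37  20  50 133 219 253 167 141 139 132 150 269 220 191 201 248 237 165  37  26  38  55
190 334 327 243  66  40  20  31 120 250 262 268 262 173 138 142 136 133 170 187 183 184 147 129 124 115  53  23  26
191 302 420 122  28  24  47 115 123 175 269 260 206 149 142 142 135 132 160 172 185 180 140 122 120 118 109  51  20
[257.63500182 170.61352563] [[265.3, 170.5], [249.9, 170.7], [256.6, 174.9]]
px/mm 0.40525265212402206
[257.45943506 169.24937022] [[265.2, 169.2], [249.7, 169.3], [256.5, 173.5]]
px/mm 0.40631295398299416
[258.24233486 175.33250926] [[265.9, 175.3], [250.6, 175.4], [257.3, 179.7]]
px/mm 0.40158478035815504
```

Side: flange centre column is 257.7 against the axle line extrapolated to 257.75, so it is aligned along that direction. Wrist: axle about 1 mm to −x of the cap, and y within 1–2 mm. The correction consistent with both is about −0.8 mm x and −1.2 mm y. Then descend 17 mm, so that a missed start shows only as a modest force.

```bash
python3 -m jog '[[-0.8,-1.2,0,0,15],[-0.8,-1.2,-3,0,15],[-0.8,-1.2,-6,0,15],[-0.8,-1.2,-9,0,15],[-0.8,-1.2,-11,0,15],[-0.8,-1.2,-13,0,15],[-0.8,-1.2,-15,0,15],[-0.8,-1.2,-17,0,15],[-0.8,-1.2,-17,0,15],[-0.8,-1.2,-17,0,15]]' 100;  python3 - <<'E'
from h import *
from workcell import bot
W=bot.read_camera('wrist');S=bot.read_camera('side');s=bot.read_state();print(s['tool_pos'],s['wrist_force'],s['torque'])
crop(S,259,177,20,20,'pics/s14.png');crop(W,320,225,50,8,'pics/w14.png')
a=[cv2.resize(cv2.imread('pics/'+n+'14.png'),(400,400),interpolation=cv2.INTER_NEAREST) for n in 'ws'];cv2.imwrite('pics/m14.png',np.hstack(a))
E
```

```text
time: 15.45
tool_pos: [0.5023, 0.2097, 0.1056]
tcp_rot: [-1.22, 1.191, -1.192]
wrist_force: [-0.8, 0.2, -1.5]
width: 0.292
[0.50238838 0.20973498 0.10571443] [-0.09192496  0.15642796 -0.56799985] [-0.02297157  0.04831429 -0.0421636 ]
```

View pics/m14.png

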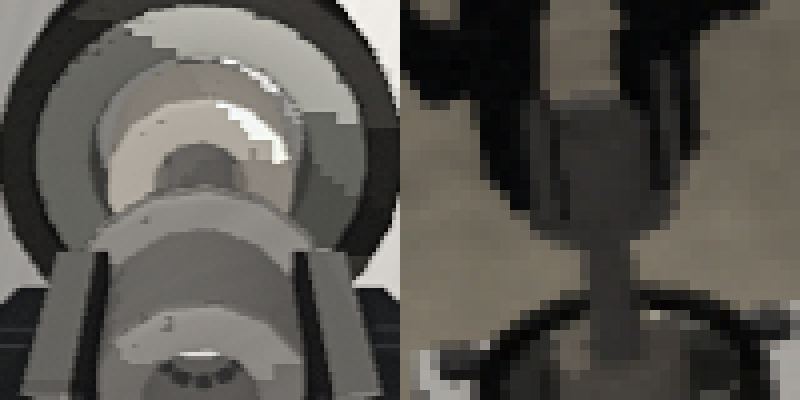

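No contact force, with the underside about 5 mm below the tip height: the axle is in the bore. Continue to the teeth.

```bash
python3 -m jog '[[0,0,-1,0,15],[0,0,-2,0,15],[0,0,-3,0,15],[0,0,-4,0,15],[0,0,-5,0,15],[0,0,-6,0,15],[0,0,-7,0,15],[0,0,-7,0,15],[0,0,-7,0,15],[0,0,-7,0,15]]' 110;  python3 - <<'E'
from workcell import bot
for i in range(3):
  s=bot.read_state();print(s['tool_pos'],s['wrist_force'],s['torque'].round(2))
E
```

```text
time: 16.8
tool_pos: [0.5025, 0.2098, 0.0995]
tcp_rot: [-1.22, 1.191, -1.192]
wrist_force: [-3.1, -0.4, 5.1]
width: 0.29
[0.50249146 0.20979342 0.09950036] [-3.05282022 -0.37681041  5.11106869] [-0.13  0.41 -0.01]
[0.50249146 0.20979342 0.09950036] [-3.05282022 -0.37681041  5.11106869] [-0.13  0.41 -0.01]
[0.50249146 0.20979342 0.09950036] [-3.05282022 -0.37681041  5.11106869] [-0.13  0.41 -0.01]
```

Teeth contact started (5 N up), with a −3 N side force in x, so the cap is slightly too far +x. Ease −0.5 mm in x and press on.

```bash
python3 -m jog '[[-0.5,0,0,0,15],[-0.5,0,-1,0,15],[-0.5,0,-2,0,15],[-0.5,0,-3,0,15],[-0.5,0,-4,0,15],[-0.5,0,-5,0,15],[-0.5,0,-6,0,15],[-0.5,0,-6,0,15],[-0.5,0,-6,0,15],[-0.5,0,-6,0,15]]' 120;  python3 - <<'E'
from h import *
from workcell import bot
W=bot.read_camera('wrist');S=bot.read_camera('side');s=bot.read_state();print(s['tool_pos'],s['wrist_force'],s['torque'])
crop(S,259,180,20,20,'pics/s15.png');crop(W,320,235,50,8,'pics/w15.png')
a=[cv2.resize(cv2.imread('pics/'+n+'15.png'),(400,400),interpolation=cv2.INTER_NEAREST) for n in 'ws'];cv2.imwrite('pics/m15.png',np.hstack(a))
E
```

```text
time: 18.05
tool_pos: [0.5026, 0.2099, 0.0939]
tcp_rot: [-1.219, 1.19, -1.192]
wrist_force: [-2.1, -1.2, 8.0]
width: 0.286
[0.50260847 0.20993169 0.09389789] [-2.4677005  -1.12898858  7.78199658] [-0.1961385   0.25423243 -0.01686883]
```

View pics/m15.png

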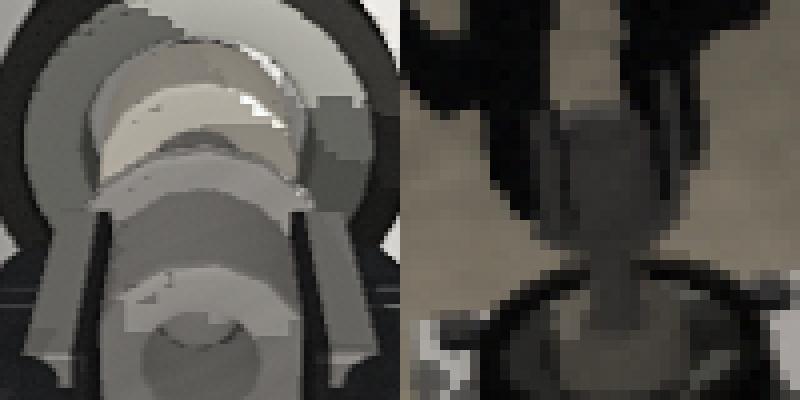

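Sliding steadily at about 8 N, with the axle dome now visible in the bore. The sleeve is at least 17 mm away, so go 13 mm.

```bash
python3 -m jog '[[-0.3,0,-2,0,15],[-0.3,0,-4,0,15],[-0.3,0,-6,0,15],[-0.3,0,-8,0,15],[-0.3,0,-10,0,15],[-0.3,0,-12,0,15],[-0.3,0,-13,0,15],[-0.3,0,-13,0,15],[-0.3,0,-13,0,15],[-0.3,0,-13,0,15]]' 120;  python3 - <<'E'
from h import *
from workcell import bot
W=bot.read_camera('wrist');S=bot.read_camera('side');s=bot.read_state();print(s['tool_pos'],s['wrist_force'],s['torque'])
crop(S,259,180,20,20,'pics/s16.png');crop(W,320,235,50,8,'pics/w16.png')
a=[cv2.resize(cv2.imread('pics/'+n+'16.png'),(400,400),interpolation=cv2.INTER_NEAREST) for n in 'ws'];cv2.imwrite('pics/m16.png',np.hstack(a))
E
```

```text
time: 19.4
tool_pos: [0.5026, 0.2099, 0.081]
tcp_rot: [-1.218, 1.19, -1.192]
wrist_force: [-1.2, -2.2, 8.4]
width: 0.28
[0.50258732 0.20992199 0.08102885] [-0.99952842 -1.57442922  8.07153293] [-0.18874276  0.27956025  0.05275426]
```

View pics/m16.png

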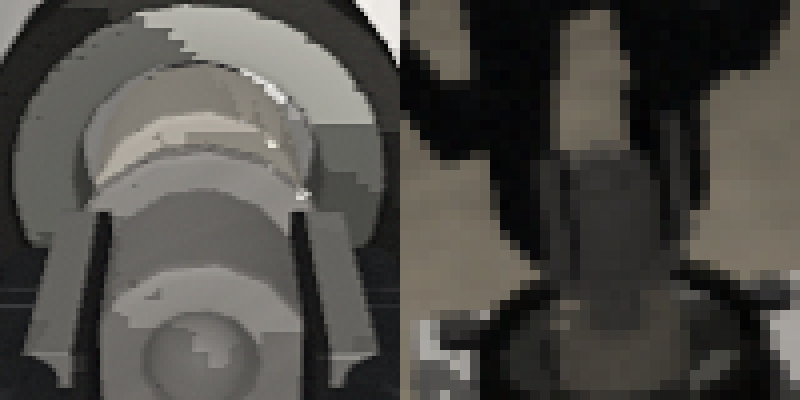

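Still about 8.2 N, underside near 73 mm, no slip in the grip. Smaller steps now.

```bash
python3 -m jog '[[0,0,-1,0,15],[0,0,-2,0,15],[0,0,-3,0,15],[0,0,-4,0,15],[0,0,-4,0,15],[0,0,-4,0,15],[0,0,-4,0,15],[0,0,-4,0,15],[0,0,-4,0,15],[0,0,-4,0,15]]' 120; python3 -m jog '[[0,0,-0.5,0,15],[0,0,-1,0,15],[0,0,-1.5,0,15],[0,0,-2,0,15],[0,0,-2,0,15],[0,0,-2,0,15],[0,0,-2,0,15],[0,0,-2,0,15],[0,0,-2,0,15],[0,0,-2,0,15]]'
```

```text
time: 20.75
tool_pos: [0.5026, 0.2099, 0.077]
tcp_rot: [-1.218, 1.19, -1.192]
wrist_force: [-0.6, -1.5, 8.8]
width: 0.283
time: 22.0
tool_pos: [0.5026, 0.21, 0.0752]
tcp_rot: [-1.218, 1.19, -1.192]
wrist_force: [-1.7, -2.1, 8.9]
width: 0.284
```

```bash
python3 - <<'E'
from h import *
from workcell import bot
W=bot.read_camera('wrist');S=bot.read_camera('side');s=bot.read_state();print(s['tool_pos'],s['wrist_force'],s['torque'])
crop(S,259,185,20,20,'pics/s17.png');crop(W,320,235,50,8,'pics/w17.png')
a=[cv2.resize(cv2.imread('pics/'+n+'17.png'),(400,400),interpolation=cv2.INTER_NEAREST) for n in 'ws'];cv2.imwrite('pics/m17.png',np.hstack(a))
E
```

```text
[0.50259512 0.20994454 0.07521964] [-2.1429374  -2.21762012  9.51347764] [-0.26749087  0.29631815  0.0135027 ]
```

View pics/m17.png

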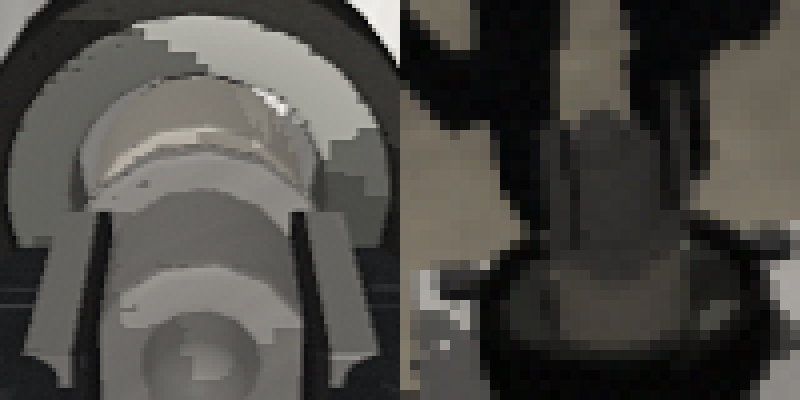

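The crescent of sleeve face beyond the flange shrank from 9 px to 5 px over 5.8 mm. That puts the sleeve about 8–10 mm further on, consistent with a face height near 57 mm.

```bash
python3 -m jog '[[0,0,-1,0,15],[0,0,-2,0,15],[0,0,-3,0,15],[0,0,-4,0,15],[0,0,-4,0,15],[0,0,-4,0,15],[0,0,-4,0,15],[0,0,-4,0,15],[0,0,-4,0,15],[0,0,-4,0,15]]' 120
```

```text
time: 23.35
tool_pos: [0.5026, 0.2099, 0.071]
tcp_rot: [-1.218, 1.19, -1.192]
wrist_force: [-0.5, -2.0, 7.6]
width: 0.285
```

```bash
python3 -m jog '[[0,0,-0.5,0,15],[0,0,-1,0,15],[0,0,-1.5,0,15],[0,0,-2,0,15],[0,0,-2,0,15],[0,0,-2,0,15],[0,0,-2,0,15],[0,0,-2,0,15],[0,0,-2,0,15],[0,0,-2,0,15]]'; python3 - <<'E'
from h import *
from workcell import bot
W=bot.read_camera('wrist');S=bot.read_camera('side');s=bot.read_state();print(s['tool_pos'],s['wrist_force'],s['torque'])
crop(S,259,185,20,20,'pics/s18.png');crop(W,320,235,50,8,'pics/w18.png')
a=[cv2.resize(cv2.imread('pics/'+n+'18.png'),(400,400),interpolation=cv2.INTER_NEAREST) for n in 'ws'];cv2.imwrite('pics/m18.png',np.hstack(a))
E
```

```text
time: 24.6
tool_pos: [0.5026, 0.2099, 0.0692]
tcp_rot: [-1.218, 1.19, -1.192]
wrist_force: [-1.7, -1.0, 9.5]
width: 0.284
[0.50261162 0.20994002 0.06922695] [-1.2416194  -2.3739263   9.15629584] [-0.23305018  0.30514608  0.02221698]
```

View pics/m18.png

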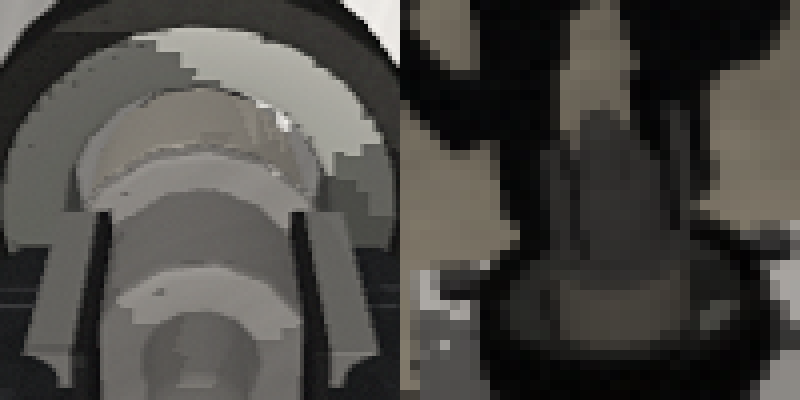

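```bash
python3 -m jog '[[0,0,-0.5,0,15],[0,0,-1,0,15],[0,0,-1.5,0,15],[0,0,-1.5,0,15],[0,0,-1.5,0,15],[0,0,-1.5,0,15],[0,0,-1.5,0,15],[0,0,-1.5,0,15],[0,0,-1.5,0,15],[0,0,-1.5,0,15]]'
```

```text
time: 25.95
tool_pos: [0.5026, 0.2099, 0.0678]
tcp_rot: [-1.218, 1.19, -1.192]
wrist_force: [-1.2, -1.2, 9.2]
width: 0.286
```

```bash
python3 -m jog '[[0,0,-0.5,0,15],[0,0,-1,0,15],[0,0,-1,0,15],[0,0,-1,0,15],[0,0,-1,0,15],[0,0,-1,0,15],[0,0,-1,0,15],[0,0,-1,0,15],[0,0,-1,0,15],[0,0,-1,0,15]]'
```

```text
time: 27.2
tool_pos: [0.5026, 0.2099, 0.0667]
tcp_rot: [-1.218, 1.19, -1.192]
wrist_force: [-2.8, -1.7, 9.5]
width: 0.286
```

```bash
python3 -m jog '[[0,0,-0.5,0,15],[0,0,-1,0,15],[0,0,-1,0,15],[0,0,-1,0,15],[0,0,-1,0,15],[0,0,-1,0,15],[0,0,-1,0,15],[0,0,-1,0,15],[0,0,-1,0,15],[0,0,-1,0,15]]'
```

```text
time: 28.45
tool_pos: [0.5026, 0.21, 0.0657]
tcp_rot: [-1.218, 1.19, -1.192]
wrist_force: [-2.3, -1.1, 9.7]
width: 0.288
```

```bash
python3 -m jog '[[0,0,-0.5,0,15],[0,0,-1,0,15],[0,0,-1,0,15],[0,0,-1,0,15],[0,0,-1,0,15],[0,0,-1,0,15],[0,0,-1,0,15],[0,0,-1,0,15],[0,0,-1,0,15],[0,0,-1,0,15]]'; python3 - <<'E'
from h import *
from workcell import bot
W=bot.read_camera('wrist');S=bot.read_camera('side');s=bot.read_state();print(s['tool_pos'],s['wrist_force'],s['torque'])
crop(S,259,185,20,20,'pics/s19.png');crop(W,320,235,50,8,'pics/w19.png')
a=[cv2.resize(cv2.imread('pics/'+n+'19.png'),(400,400),interpolation=cv2.INTER_NEAREST) for n in 'ws'];cv2.imwrite('pics/m19.png',np.hstack(a))
E
```

```text
time: 29.7
tool_pos: [0.5026, 0.2099, 0.0647]
tcp_rot: [-1.218, 1.19, -1.192]
wrist_force: [-1.8, -1.9, 9.7]
width: 0.282
[0.50263048 0.20996502 0.06476754] [-1.59642917 -1.52878808  9.41503269] [-0.26960491  0.34797821 -0.01929496]
```

View pics/m19.png

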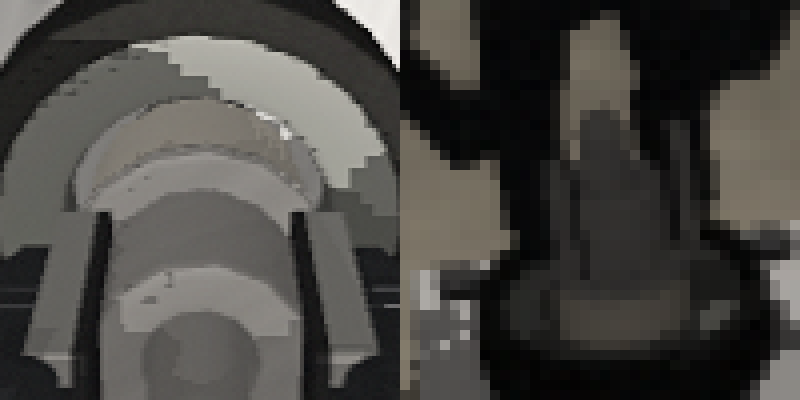

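No sleeve contact yet (9.5 N, still the sliding level). Continue in 1 mm steps.

```bash
python3 -m jog '[[0,0,-0.5,0,15],[0,0,-1,0,15],[0,0,-1,0,15],[0,0,-1,0,15],[0,0,-1,0,15],[0,0,-1,0,15],[0,0,-1,0,15],[0,0,-1,0,15],[0,0,-1,0,15],[0,0,-1,0,15]]'
```

```text
time: 31.05
tool_pos: [0.5027, 0.21, 0.0642]
tcp_rot: [-1.218, 1.19, -1.192]
wrist_force: [-3.6, -1.8, 13.1]
width: 0.286
```

```bash
python3 - <<'E'
from workcell import bot
import numpy as np
f=[]
for i in range(4): bot.read_camera('top'); f.append(bot.read_state()['wrist_force'][2])
print(np.round(f,2))
E
```

```text
[12.87 12.87 12.64 13.37]
```

Contact found: force stepped from 9.5 to 13.0 N (spring about 3.5 N, 0.4 mm compressed). Aim for roughly 1.3–1.5 mm compression, about 17 N total, well short of the stop (about 21 N).

```bash
python3 -m jog '[[0,0,-0.5,0,15],[0,0,-0.8,0,15],[0,0,-1,0,15],[0,0,-1,0,15],[0,0,-1,0,15],[0,0,-1,0,15],[0,0,-1,0,15],[0,0,-1,0,15],[0,0,-1,0,15],[0,0,-1,0,15]]'
```

```text
time: 32.5
tool_pos: [0.5027, 0.21, 0.0637]
tcp_rot: [-1.219, 1.19, -1.192]
wrist_force: [-5.0, -2.4, 15.1]
width: 0.282
```

```bash
python3 -m jog '[[0,0,-0.5,0,15],[0,0,-0.8,0,15],[0,0,-1,0,15],[0,0,-1,0,15],[0,0,-1,0,15],[0,0,-1,0,15],[0,0,-1,0,15],[0,0,-1,0,15],[0,0,-1,0,15],[0,0,-1,0,15]]'; python3 - <<'E'
from workcell import bot
import numpy as np
f=[];z=[]
for i in range(3): bot.read_camera('top'); s=bot.read_state();f.append(s['wrist_force']);z.append(s['tool_pos'][2])
print(np.mean(f,0).round(2),np.mean(z))
E
```

```text
time: 33.75
tool_pos: [0.5027, 0.21, 0.0631]
tcp_rot: [-1.219, 1.19, -1.192]
wrist_force: [-4.9, -3.1, 18.4]
width: 0.285
[-5.1  -2.93 18.59] 0.06306835493812635
```

18.5 N: spring about 8–9 N, 1.5–1.7 mm compressed of 2.5, not on the stop. Now I'll unload the arm's deflection (and side load) before opening, so the release doesn't kick.

```bash
python3 -m jog '[[-0.2,-0.1,0.4,0,15],[-0.4,-0.2,0.8,0,15],[-0.5,-0.3,1.2,0,15],[-0.5,-0.3,1.5,0,15],[-0.5,-0.3,1.5,0,15],[-0.5,-0.3,1.5,0,15],[-0.5,-0.3,1.5,0,15],[-0.5,-0.3,1.5,0,15],[-0.5,-0.3,1.5,0,15],[-0.5,-0.3,1.5,0,15]]'
```

```text
time: 35.15
tool_pos: [0.5026, 0.2099, 0.0633]
tcp_rot: [-1.217, 1.19, -1.192]
wrist_force: [-1.4, 0.1, 7.7]
width: 0.285
```

```bash
python3 -m jog '[[-0.1,0,0.3,0,15],[-0.1,0,0.6,0,15],[-0.1,0,0.6,0,15],[-0.1,0,0.6,0,15],[-0.1,0,0.6,0,15],[-0.1,0,0.6,0,40],[-0.1,0,0.6,0,40],[-0.1,0,0.6,0,40],[-0.1,0,0.6,0,40],[-0.1,0,0.6,0,40]]' 20; python3 - <<'E'
from h import *
from workcell import bot
W=bot.read_camera('wrist');S=bot.read_camera('side');s=bot.read_state();print(s['tool_pos'],s['wrist_force'],s['torque'])
crop(S,259,185,20,20,'pics/s20.png');crop(W,320,235,50,8,'pics/w20.png')
a=[cv2.resize(cv2.imread('pics/'+n+'20.png'),(400,400),interpolation=cv2.INTER_NEAREST) for n in 'ws'];cv2.imwrite('pics/m20.png',np.hstack(a))
E
```

```text
time: 36.4
tool_pos: [0.5008, 0.2094, 0.0621]
tcp_rot: [-1.221, 1.192, -1.191]
wrist_force: [-0.2, 0.8, 2.9]
width: 0.471
[0.50075656 0.20939585 0.06209911] [-0.12707764  0.90935618  2.44981749] [ 0.15587592 -0.04326333  0.01388587]
```

View pics/m20.png

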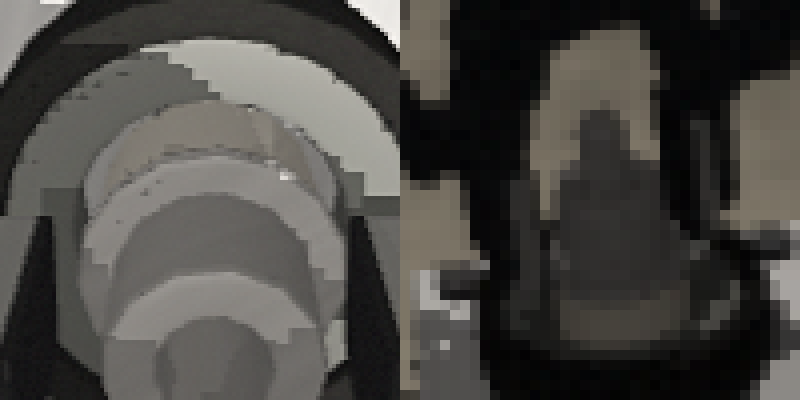

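Released; the cap stays seated with the axle standing through it. Open wider and rise straight up.

```bash
python3 -m jog '[[0,0,1,0,60],[0,0,3,0,80],[0,0,6,0,85],[0,0,10,0,85],[0,0,20,0,85],[0,0,40,0,85],[0,0,60,0,85],[0,0,80,0,85],[0,-30,100,0,85],[0,-60,100,0,85]]' 20; python3 -m jog '[[0,-20,0,0,85],[0,-40,0,0,85],[0,-60,0,0,85],[0,-60,0,0,85],[0,-60,0,0,85],[0,-60,0,0,85],[0,-60,0,0,85],[0,-60,0,0,85],[0,-60,0,0,85],[0,-60,0,0,85]]'; python3 - <<'E'
from h import *
from workcell import bot
W=bot.read_camera('wrist');S=bot.read_camera('side');T=bot.read_camera('top');s=bot.read_state();print(s['tool_pos'],s['wrist_force'])
q=proj(W,np.array([.5023,.2095,.07])).round().astype(int);print(q)
crop(S,259,185,20,20,'pics/s21.png');crop(W,*q,30,13,'pics/w21.png')
a=[cv2.resize(cv2.imread('pics/'+n+'21.png'),(400,400),interpolation=cv2.INTER_NEAREST) for n in 'ws'];cv2.imwrite('pics/m21.png',np.hstack(a))
cv2.imwrite('pics/top_end.png',T['pixels'][:,:,::-1])
E
```

```text
time: 37.75
tool_pos: [0.5027, 0.1495, 0.1654]
tcp_rot: [-1.216, 1.187, -1.192]
wrist_force: [-0.8, -1.2, -0.1]
width: 0.991
time: 39.0
tool_pos: [0.5009, 0.0894, 0.1621]
tcp_rot: [-1.22, 1.192, -1.191]
wrist_force: [-0.7, 0.1, 0.2]
width: 0.996
[0.50088496 0.08934466 0.16220054] [-0.10401756  0.18881848  0.23929961]
[325  45]
```

View pics/m21.png

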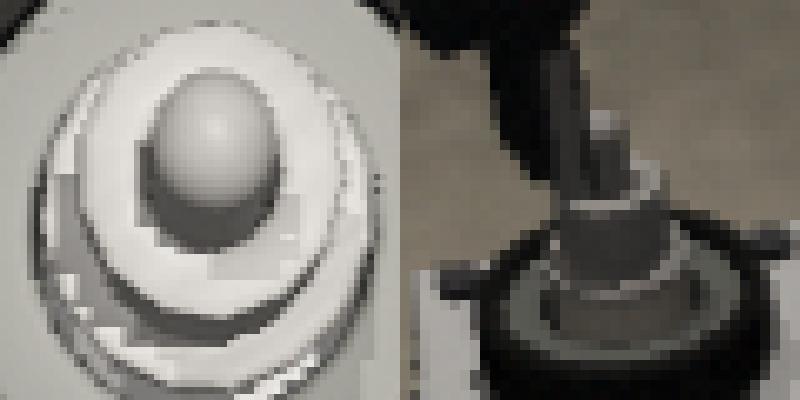

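View pics/top_end.png

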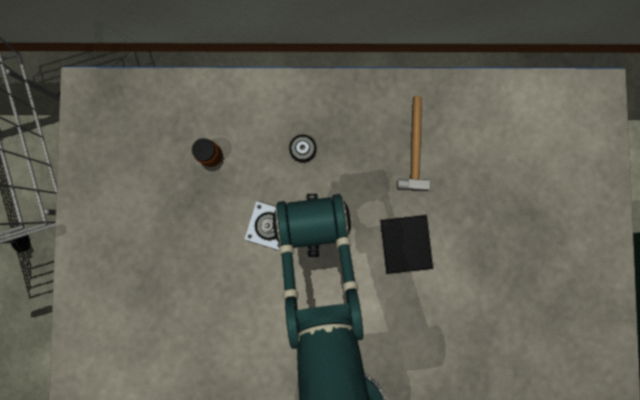

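The cap sits with its flange on the white sleeve, and the axle stands up through it at side (603,115 in the crop). Mallet, jar and spare wheel are at their original pixels. A quick check of the loose sleeve, then hand in.

```bash
python3 - <<'E'
from h import *
from workcell import bot
a=cv2.imread('pics/side0.png').astype(int).sum(2)
b=bot.read_camera('side')['pixels'].astype(int).sum(2)
for n,g in(('before',a),('after',b)):
  m=np.zeros(g.shape);m[235:268,282:314]=g[235:268,282:314]<90; print(n,blob(m,np.array((298,250)),15)[:1])
s=bot.read_state();print(s['time'],s['wrist_force'].round(1),s['width'])
bot.finish_job()
E
```

```text
before [(np.float64(0.5172073369116781), [290, 240, 16, 22, 270], array([297.51851852, 250.18888889]))]
after [(np.float64(0.5333863538284581), [290, 240, 16, 21, 268], array([297.49626866, 250.17537313]))]
39.2 [-0.3 -0.9  0.2] 0.9988266972722823
the job is handed in; nothing more can be done
```

The cap is on the axle with its flange bearing on the white sleeve. I pressed it to about 1.5–1.7 mm of the 2.5 mm spring travel, short of the stop, and handed in at 39 s.

- **Picking up:** My first grasp missed because the fingertips reach only a few mm past the reported TCP, not the stated 25 mm. I measured this in the images and regripped lower, pressing on the flange with about 13 N as the fingers closed. The cap lifted straight.
- **Pressing on:** The teeth entered and the cap slid steadily at 8–9.7 N. The sleeve showed as a step to 13 N, and I stopped at 18.5 N. I took the arm's load off in two steps before letting go. In the first, down to 7.7 N, the tool rose only 0.2 mm, so the teeth held the spring.
- **After letting go:** The pictures show the flange on the sleeve and the axle standing up through the cap. The wrist force is near zero and the gripper is clear. The loose sleeve's pixel position is unchanged, and the mallet, jar and spare wheel look unmoved in the top view.
- **Not settled:** The pictures cannot resolve under a millimetre, so the final compression comes from the force and height readings before release. I did not press again to check it. The cameras disagreed with each other by several mm, mostly in y, so I lined up using the wrist view and the side view together and trimmed x from the side force (up to 5 N).

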